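# Clip the sprung dust cap into the analyser's sample well

### The job

Close the sample unit's well for the night with its sprung dust cap: pinch the cap's two upright tabs together, lower the cap into the round collar, push it gently down against the springy seal until its hooks are below the collar's lip, then let the tabs spring out so that both hooks catch and the cap stays down, level and clipped in. Do not press hard on the unit (well under 25 newtons), and leave the glassware and other things on the bench as they are.

Things in the scene. Friction and masses are not known exactly. Their poses are not given: they have to be found in the camera images.
- cap_grip (a point): The dust cap's pinch point: centre between its two grey upright tabs, 48 mm above the cap's underside. z up; tab_a stands at +y, tab_b at -y; pinch along y. Tabs reach from 28 to 60 mm above the underside, 22 mm wide (x), 5 mm thick; outer faces 54 mm apart when free, 42 mm when fully pinched; between them a boss 20 mm across, 10 mm high.
- tab_a (a joint): How far tab_a (at +y of the cap) is pushed inward: 0 free, 0.006 m fully pinched. Sprung: 5.4 N free, 9 N fully pinched; springs out by itself and carries its hook with it.
- tab_b (a joint): The same for tab_b (at -y).
- port (a point): Where the well's axis meets the top of the unit's white deck, 70 mm above the bench; z up. A metal collar, 80 mm across, stands round it. The height of its rim is set differently each time, 24 to 38 mm above this point, and is not reported: find it by touch. Its lip has a 53 mm hole and is 12 mm thick; below, it widens to 64 mm for the hooks. Clipped in, the pinch point is 31 mm above the rim.
- jar: Bystander: amber jar with a black lid, 60 mm across, 85 mm tall; origin at its underside.
- cup: Bystander: clear cup, 64 mm across, 70 mm tall; origin at its underside.
- flask: Bystander: small glass conical flask, 62 mm across, 86 mm tall; origin at its underside.
- dish: Bystander: shallow glass dish, 60 mm across, 14 mm high, on the unit's console; origin at its underside.
- unit: The fixed sample unit; origin on the bench below the well. On the collar lies a black sprung seal ring (59 mm hole, 74 mm across), its top 8 mm above the rim. The cap's flange pushes it down: 2.4 N at first touch; 5.6 N at 4 mm, where the hooks just clear the lip; 7.6 N at 6.5 mm, a rigid stop. Let go at 5 to 6.5 mm. Deck reaches 100 mm from the axis; a console beside it (+y) is 58 mm higher.
- cap: The dust cap, black with grey tabs, standing plug down among the glassware: 60 mm tall, about 65 to 110 g; origin at the centre of its underside. Plug 48 mm across with a bevelled foot, 21 mm high; above it a flange 68 mm across, 5 mm thick. Square-edged hooks 1 to 5 mm above the underside, 12 mm wide: tips 60 mm apart free, 48 mm pinched. Unpinched they cannot pass the collar.
- driver: Bystander: screwdriver with a grey handle lying on the bench to the right; origin at its underside.
Not all that is in view belongs to the job. What is shaped like the cap but purple, red or yellow is not meant.

How it is judged:
On the way:
1. the cap is in the collar's hole with both tabs pinched (value of joint each of tab_a, tab_b above 0.0032 m and horizontal distance between cap_grip and port below 0.006 m and z of cap_grip in the frame of port below 0.075 m), for 0.05 s.
At the end, for the whole second after the job is handed in: The cap sits in the collar, centred within 6 mm and level within 0.1 rad, its pinch point 50 to 70.2 mm above the deck, both tabs sprung out again (each less than 1.8 mm in) with their hooks below the lip, at rest (value of joint each of tab_a, tab_b below 0.0018 m and horizontal distance between cap_grip and port below 0.006 m and z of cap_grip in the frame of port between 0.05 and 0.0702 m and angle between cap_grip's own z axis and vertical below 0.1 rad and linear speed of cap below 0.02 m/s); the robot touches nothing.
It fails at once if the sample unit is pressed with more than 25 N (contact force between unit and anything else above 25 N).
It fails at once if a bystander is moved more than 25 mm or tipped (distance of any of jar, cup, flask, dish, driver from where it was at the start of the episode above 0.025 m or angle between any of jar, cup, flask's own z axis and vertical above 0.4 rad).
It also fails if it takes over 56 s, if anything falls off the work surface, if the arm or the gripper's body presses on something with over 40 N, if the wrist force passes 120 N, or if a joint passes its speed limit or range.

### The arm

A 7-joint arm with a two-finger parallel gripper is mounted at the origin on the work surface. World frame = base frame: x ahead of the robot, y to its left, z up, the work surface at z = 0. Lengths are in m, angles in rad, forces in N, time in s.
With the tool pointing down it reaches from about 0.4 to 0.875 m from the base axis. Payload 19.3 kg.
Tool frame: the origin (TCP) lies midway between the tips of the shut fingers; the grasp point (between the pads) lies 19 mm behind it (bot.grip_point_offset is the distance from the TCP to the grasp point, in m); z points along the fingers, y is the direction in which the jaws open and shut (so a half turn about z gives the same grasp; the last joint's range is limited). The gripper opens to 85 mm and grips with 20 to 120 N. Pads are 22 mm wide; open, the fingers measure 114 mm over their backs; the gripper's body (76 mm by 85 mm) begins 54 mm behind the grasp point. The pads swing forward as they close: fully open they stand 13 mm farther back than shut.
Start: joints at [-0.07, 0.521, -0.036, 1.599, 0.021, 1.021, -0.113], TCP at [0.625, -0, 0.231] pointing down, gripper open.
Joint ranges: [-2.91, 2.91], [-0.3, 2.13], [-1.5, 1.42], [0.17, 2.43], [-1.26, 4.41], [0.16, 1.93], [-2.52, 2.52]. Speed limits (rad/s): [1.89, 1.89, 2.39, 2.39, 3.01, 3.01, 3.01].

### API

Orientations are given as [roll, pitch, yaw] about the fixed x, y, z axes, in that order (R = Rz(yaw) Ry(pitch) Rx(roll)).
In Python, from workcell import bot, viewer, workorder gives the robot as it stands.
- The arm moves only by the tool move_arm, never from a script. Its argument "plan" is a list of rows, each a list of 6 numbers: the shift along the tool's x, y, z scaled (see below), then the turn, a rotation vector about the tool's x, y, z scaled (see below). A call has 1 to 5 rows; each row shifts and turns the commanded pose from where the row before left it, along the tool's axes as they then stand; what a row does not reach is not made up. The controller multiplies each number of a shift by 0.025 m and each number of a turn by pi rad. A row lasts 1/10 s, in which the tool goes at most 50 mm and 8.59 degrees, less where a joint would pass 70% of its speed; a pose out of reach is approached as far as the arm can. A call with a number of a shift or a turn outside -1 to 1 is refused whole. A call with a gripper value outside its range is refused whole. "claw" is the closure, from -1 (fully open) to 1 (shut), so that 0 is half open, set as the call begins (left out, the last holds). The fingers move at their own pace and stop on an object; "force" is the grip in N (left out, the last holds). Time passes only in rows, so rows that do not move let the fingers close. It gives the time, the measured TCP pose, the force and the opening at its end, in the units of the state.
- bot.observe(): the state, without advancing time (a new reading comes with each control period).
- viewer.grab_frame(name): name is "scene" or "side" or "wrist"; returns the picture (480x640x3 uint8, red, green, blue); there is no depth.
- viewer.camera_info(name): a dict with "K" (3x3 intrinsics, pixels), "R" (3x3) and "t" (3): a world point X has camera coordinates R X + t. Camera axes: x right, y down, z forward; pixel columns grow to the right and rows downward; lengths in m; the calibration is good to about 2 mm. A picture is of the moment at which its call begins: read the wrist's pose just before it. camera_info takes no time and is no camera call; for the wrist camera it gives the pose at the moment of the call.
- workorder.job_done(): hands the job in, once; it reports no verdict.
The state is a dict: "clock": time; "qpos": joint angles; "qd": joint speeds; "joint_efforts": joint torques, N m; "position": TCP position; "tool_rot": TCP orientation; "force": force on the tool from outside, world axes, zero at the start; "moment": the same for the moment, N m; "grip_width": finger opening in m.
Only numpy, scipy, OpenCV 4.12 (cv2) and the standard library are available. Lean on these libraries where they do the work, as an engineer would, in place of code of your own. Each camera call takes 0.05 s, during which the arm holds its last target.

## Working session

There is one attempt and no reset: what is moved stays moved. The work goes in short steps, Python scripts to look and compute and a tool call to move; the robot and the scene stay as the last step left them, time stands still between calls to the robot, and variables do not carry over. Pictures are saved under pics/ and viewed, and the job is handed in when it is done.

Besides the shell and the picture viewer there is one more tool, called after "Request:" as name(argument=value, ...), one argument or row to a line, values as JSON. move_arm: Moves the arm, as the interface text tells. Shifts and turns lie within -1 to 1; 1 stands for 0.025 m of shift or pi rad of turn. Its arguments: {"type":"object","properties":{"plan":{"type":"array","items":{"type":"array","items":{"type":"number"}}},"claw":{"type":"number"},"force":{"type":"number"}},"required":["plan"]}

```bash
ls; mkdir -p pics
python3 - <<'E'
from workcell import bot, viewer, workorder
import cv2
s=bot.observe(); print(s); print(bot.grip_point_offset)
for n in ["scene","side","wrist"]:
    c=viewer.camera_info(n); print(n,c)
    f=viewer.grab_frame(n); cv2.imwrite(f"pics/{n}0.png",f[:,:,::-1])
E
```

```text
pics
{'clock': 0.0, 'qpos': array([-0.07016992,  0.52204601, -0.03631301,  1.59996894,  0.02122502,
        1.02108028, -0.11278057]), 'qd': array([ 0.00031463, -0.00121836,  0.00085565,  0.00121569,  0.00101017,
        0.00049907, -0.0014824 ]), 'joint_efforts': array([-4.24098413e-03, -9.27110124e+01,  1.97758444e+00, -3.69928443e+01,
        1.76317629e-02,  8.19846697e-03, -6.58496788e-05]), 'position': array([ 6.24685208e-01, -6.90730643e-05,  2.30719939e-01]), 'tool_rot': array([-3.14048066e+00,  1.06388689e-04,  1.57077567e+00]), 'force': array([0.45986393, 0.64226991, 0.058568  ]), 'moment': array([-0.00628965,  0.00222732,  0.03006717]), 'grip_width': 0.08559936222442616}
0.0187
scene {'K': array([[513.01689448,   0.        , 315.23382002],
       [  0.        , 513.01689448, 232.76983532],
       [  0.        ,   0.        ,   1.        ]]), 'R': array([[-0.74070753,  0.67161589,  0.01686553],
       [ 0.56108905,  0.63222745, -0.53429161],
       [-0.36950158, -0.38629076, -0.84513196]]), 't': array([ 0.37612258, -0.18334514,  1.44491817])}
side {'K': array([[593.3793504 ,   0.        , 312.01493466],
       [  0.        , 593.3793504 , 244.2948949 ],
       [  0.        ,   0.        ,   1.        ]]), 'R': array([[ 0.9121007 , -0.40965616, -0.01594176],
       [-0.21856738, -0.45300677, -0.86429923],
       [ 0.34684378,  0.79181229, -0.50272527]]), 't': array([-0.43866658,  0.18514847,  1.30718283])}
wrist {'K': array([[400.8261183 ,   0.        , 319.21102234],
       [  0.        , 400.8261183 , 241.51208616],
       [  0.        ,   0.        ,   1.        ]]), 'R': array([[ 9.99999624e-01,  5.25987928e-04, -6.88843722e-04],
       [ 6.99702213e-04, -9.58968062e-01,  2.83513255e-01],
       [-5.11454580e-04, -2.83513631e-01, -9.58968070e-01]]), 't': array([-0.62473473, -0.03697527,  0.37846038])}
```

View pics/scene0.png

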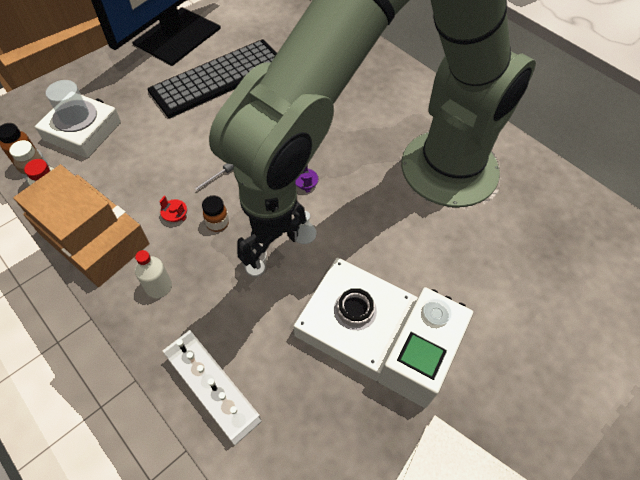

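View pics/side0.png

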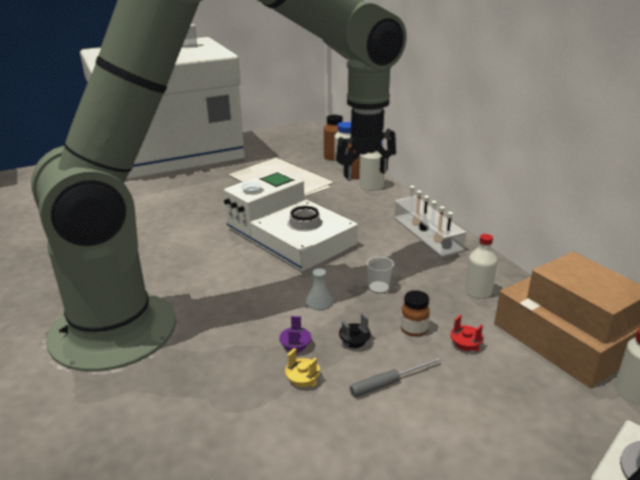

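View pics/wrist0.png

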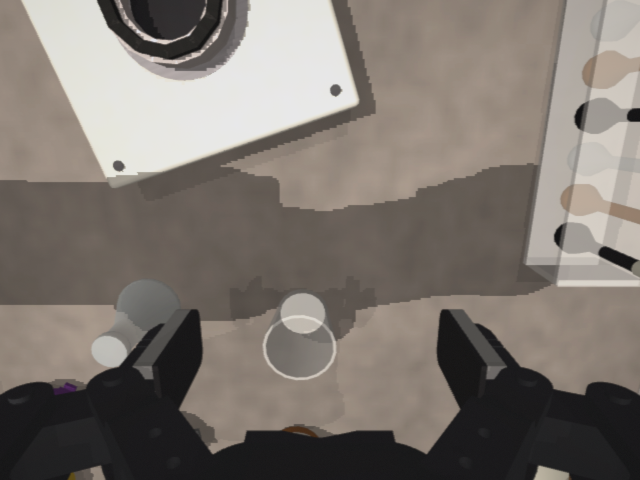

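```bash
cat > h.py <<'E'
import numpy as np, cv2
from workcell import bot, viewer, workorder
def ray(c,u,v):
    d=c["R"].T@np.linalg.inv(c["K"])@np.array([u,v,1.]); return -c["R"].T@c["t"], d
def onz(c,u,v,z):
    o,d=ray(c,u,v); return o+d*(z-o[2])/d[2]
def proj(c,X):
    p=c["K"]@(c["R"]@np.asarray(X,float)+c["t"]); return p[:2]/p[2]
E
python3 - <<'E'
from h import *
S=viewer.camera_info("side");C=viewer.camera_info("scene")
for n,u,v,z in [("cap",354,338,.023),("jar",416,298,.085),("flask",319,271,.086),("cup",380,262,.07),("purple",294,340,.023),("yellow",302,375,.023),("driver",395,378,.01),("collar",305,212,.1),("red",466,338,.02),("dish",252,188,.142)]:
    print(n,onz(S,u,v,z).round(3))
print("collar scene",onz(C,356,306,.1).round(3))
f=cv2.imread("pics/side0.png"); cv2.imwrite("pics/sidecrop.png",cv2.resize(f[255:405,260:460],None,fx=4,fy=4,interpolation=cv2.INTER_CUBIC))
f=cv2.imread("pics/scene0.png"); cv2.imwrite("pics/scenecrop.png",cv2.resize(f[250:400,280:480],None,fx=4,fy=4,interpolation=cv2.INTER_CUBIC))
E
```

```text
cap [ 0.45  -0.281  0.023]
jar [ 0.592 -0.287  0.085]
flask [ 0.452 -0.106  0.086]
cup [ 0.608 -0.11   0.07 ]
purple [ 0.335 -0.234  0.023]
yellow [ 0.309 -0.337  0.023]
driver [ 0.473 -0.408  0.01 ]
collar [0.53 0.15 0.1 ]
red [ 0.662 -0.377  0.02 ]
dish [0.426 0.266 0.142]
collar scene [0.53  0.153 0.1  ]
```

View pics/sidecrop.png

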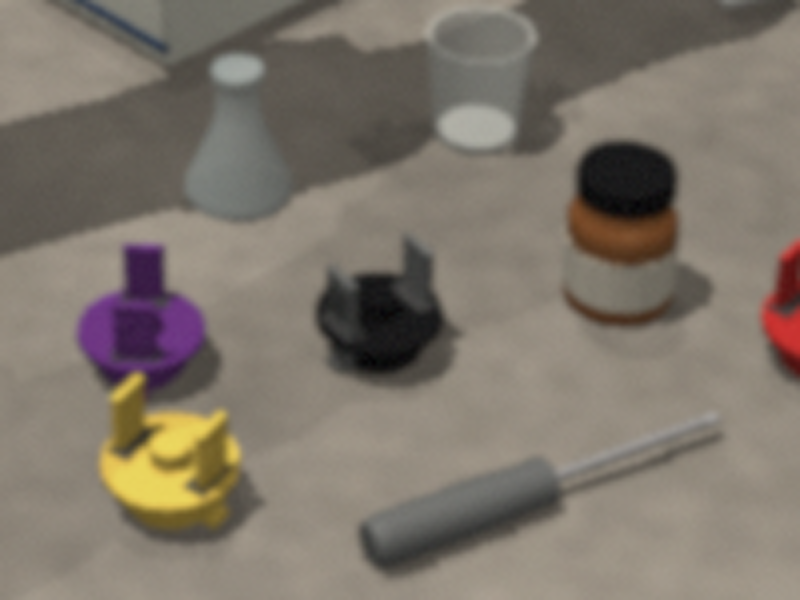

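View pics/scenecrop.png

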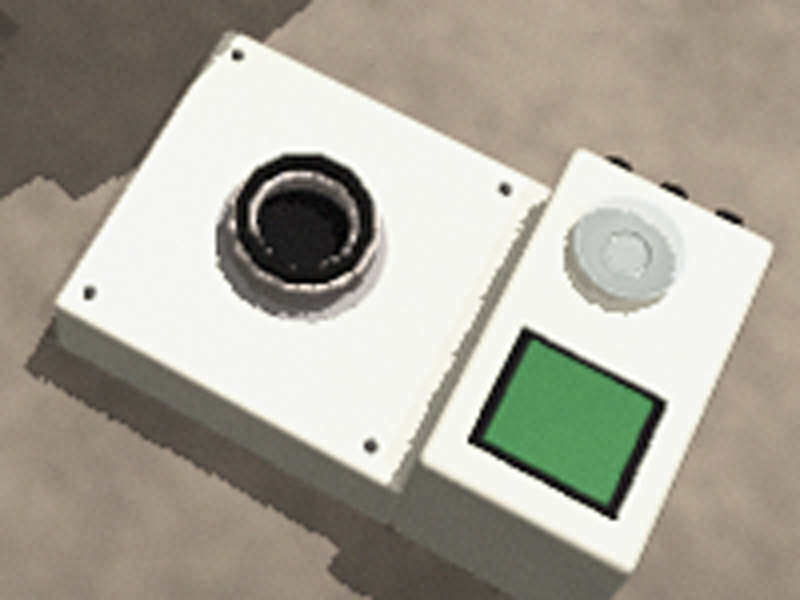

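Request:
move_arm(
  plan=[
    [-1,-1,0,0,0,0],
    [-1,-1,0,0,0,0],
    [-1,-1,0,0,0,0],
    [-1,-1,0,0,0,0],
    [-1,-1,0,0,0,0],
  ],
)

```text
clock: 0.65
position: [0.4988, -0.1259, 0.2312]
tool_rot: [-3.141, -0.0, 1.571]
force: [1.7, 0.1, -0.2]
grip_width: 0.0855
```

Request:
move_arm(
  plan=[
    [-1,-1,0,0,0,0],
    [-1,-1,0,0,0,0],
    [0,0,0,0,0,0],
  ],
)

```text
clock: 0.95
position: [0.4469, -0.1783, 0.2314]
tool_rot: [-3.14, 0.001, 1.566]
force: [1.1, 0.8, -0.1]
grip_width: 0.0853
```

Run:
```python
from h import *
import json
s=bot.observe(); print(s["clock"],s["position"],s["tool_rot"],s["qpos"].round(2))
W=viewer.camera_info("wrist"); np.savez("w1.npz",**W)
f=viewer.grab_frame("wrist"); cv2.imwrite("pics/w1.png",f[:,:,::-1])
f=viewer.grab_frame("scene"); cv2.imwrite("pics/s1.png",f[:,:,::-1])
print(proj(W,[.45,-.281,.023]))
```

```text
0.95 [ 0.44694992 -0.1782527   0.23141791] [-3.14048133e+00  9.84769343e-04  1.56576359e+00] [ 0.25  0.29  0.01  1.97 -0.    0.88  0.25]
[322.86482029 312.31751552]
```

View pics/w1.png

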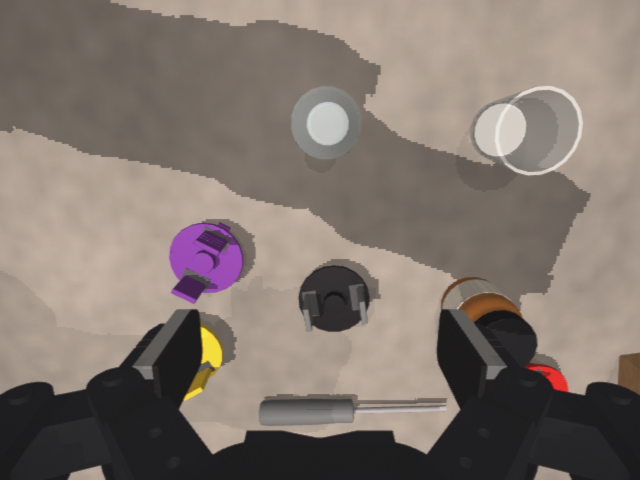

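View pics/s1.png

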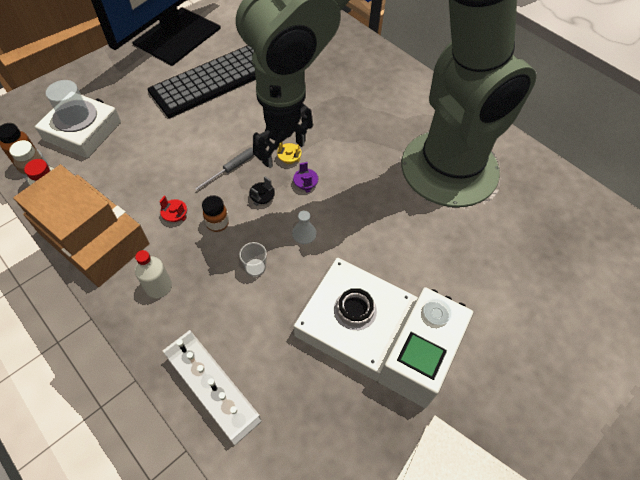

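Run:
```python
from h import *
f=cv2.imread("pics/w1.png"); cv2.imwrite("pics/w1c.png",cv2.resize(f[250:350,270:400],None,fx=6,fy=6,interpolation=cv2.INTER_NEAREST))
```

```text
(no output)
```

View pics/w1c.png

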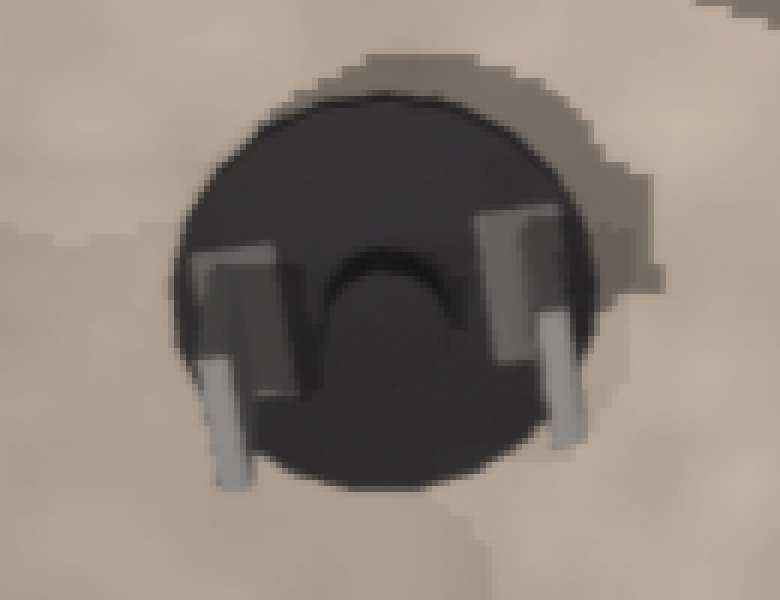

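Run:
```python
from h import *
W=dict(np.load("w1.npz"))
g=lambda P,z:np.array([onz(W,270+u/6,250+v/6,z) for u,v in P])
L=g([(200,357),(232,357),(252,488),(218,490)],.06);R=g([(538,310),(570,310),(583,445),(552,447)],.06)
print(L.round(4),R.round(4)); l=L.mean(0);r=R.mean(0)
print("c",(l+r)/2,"d",np.linalg.norm(r-l),"ang",np.degrees(np.arctan2(*(r-l)[1::-1])))
for Q in(L,R):
    e=(Q[0]+Q[1]-Q[2]-Q[3])/2; print(np.linalg.norm(e),np.degrees(np.arctan2(e[1],e[0])))
f=cv2.imread("pics/w1.png").astype(int)
# flange: fit ellipse contour points left/right
m=((f.max(2)<75)).astype(np.uint8); m[:240]=0;m[350:]=0;m[:,:280]=0;m[:,:][:,390:]=0
cs,_=cv2.findContours(m,cv2.RETR_EXTERNAL,cv2.CHAIN_APPROX_NONE);c=max(cs,key=cv2.contourArea)
h=np.array([onz(W,u,v,.026) for u,v in c[:,0]+0.0])
(x,y),rad=cv2.minEnclosingCircle(h[:,:2].astype(np.float32)); print("flange",x,y,rad)
# collar, both cams
C=viewer.camera_info("scene");f=cv2.imread("pics/s1.png").astype(int)
m=(f.max(2)<60).astype(np.uint8);m[:280]=0;m[332:]=0;m[:,:330]=0;m[:,385:]=0
cs,_=cv2.findContours(m,cv2.RETR_EXTERNAL,cv2.CHAIN_APPROX_NONE);c=max(cs,key=cv2.contourArea)
for z in (.102,.109,.116):
    h=np.array([onz(C,u,v,z) for u,v in c[:,0]+0.0]); print("scene ring",z,cv2.minEnclosingCircle(h[:,:2].astype(np.float32)),h[:,:2].min(0),h[:,:2].max(0), h[:,:2].mean(0))
S=viewer.camera_info("side");f=cv2.imread("pics/side0.png").astype(int)
m=(f.max(2)<60).astype(np.uint8);m[:195]=0;m[235:]=0;m[:,:280]=0;m[:,328:]=0
cs,_=cv2.findContours(m,cv2.RETR_EXTERNAL,cv2.CHAIN_APPROX_NONE);c=max(cs,key=cv2.contourArea)
for z in (.102,.109,.116):
    h=np.array([onz(S,u,v,z) for u,v in c[:,0]+0.0]); print("side ring",z,cv2.minEnclosingCircle(h[:,:2].astype(np.float32)),h[:,:2].min(0),h[:,:2].max(0))
```

```text
[[ 0.433  -0.2598  0.06  ]
 [ 0.4376 -0.2598  0.06  ]
 [ 0.4402 -0.2808  0.06  ]
 [ 0.4353 -0.2811  0.06  ]] [[ 0.4812 -0.2526  0.06  ]
 [ 0.4857 -0.2527  0.06  ]
 [ 0.4882 -0.274   0.06  ]
 [ 0.4837 -0.2743  0.06  ]]
c [ 0.46060835 -0.26688249  0.06      ] d 0.04872231128117874 ang 8.210886118914132
0.02127678490674299 96.67988496528827
0.02166216468880461 96.6703366447135
flange 0.4599263668060303 -0.26552069187164307 0.034021779894828796
scene ring 0.102 ((0.5289794206619263, 0.150228813290596), 0.03817841783165932) [0.49153891 0.11266907] [0.56649901 0.18744786] [0.52923782 0.1503109 ]
scene ring 0.109 ((0.5316446423530579, 0.15209969878196716), 0.03791576623916626) [0.49446233 0.11479902] [0.56890538 0.18906202] [0.53190121 0.15218121]
scene ring 0.116 ((0.5343097448348999, 0.15397056937217712), 0.03765309974551201) [0.49738575 0.11692897] [0.57131176 0.19067617] [0.5345646  0.15405152]
side ring 0.102 ((0.524671733379364, 0.14213818311691284), 0.039020005613565445) [0.48896373 0.10325003] [0.55893735 0.18102632]
side ring 0.109 ((0.5193589925765991, 0.12955519556999207), 0.03863529860973358) [0.48400396 0.09105143] [0.55328593 0.16805895]
side ring 0.116 ((0.5140462517738342, 0.11697220057249069), 0.038250599056482315) [0.47904418 0.07885284] [0.5476345  0.15509157]
```

Request:
move_arm(
  plan=[
    [-0.9,0.1,0.6,0,0,0],
    [-0.9,0.1,1,0,0,0],
    [-0.9,0.1,1,0,0,0],
    [-0.8,0.1,1,0,0,-0.043],
    [0,0,0,0,0,0],
  ],
  claw=-1,
  force=30,
)

```text
clock: 1.55
position: [0.4593, -0.2634, 0.1382]
tool_rot: [-3.138, -0.002, 1.709]
force: [-1.2, 1.4, -0.3]
grip_width: 0.0853
```

Request:
move_arm(
  plan=[
    [0,0,0,0,0,0],
    [0,0,0,0,0,0],
  ],
)

```text
clock: 1.75
position: [0.4608, -0.2615, 0.1419]
tool_rot: [3.141, 0.0, 1.705]
force: [0.4, -0.1, 0.5]
grip_width: 0.0853
```

```bash
cat > d.py <<'E'
from h import *
import sys
from scipy.spatial.transform import Rotation as Rn
s=bot.observe(); R=Rn.from_euler("xyz",s["tool_rot"]).as_matrix()
T=np.array([float(a) for a in sys.argv[1:4]])
print(s["clock"],s["position"].round(4),s["tool_rot"].round(4),"F",s["force"].round(2),"w",s["grip_width"])
print("units",(R.T@(T-s["position"])/.025).round(3), "ytool deg",np.degrees(np.arctan2(R[1,1],R[0,1])))
E
python3 d.py .4603 -.2662 .028
python3 - <<'E'
from h import *
f=viewer.grab_frame("side"); cv2.imwrite("pics/side2.png",cv2.resize(f[200:400,240:480,::-1],None,fx=3,fy=3))
E
```

```text
1.75 [ 0.4608 -0.2615  0.1419] [3.1408 0.     1.7054] F [ 0.44 -0.08  0.52] w 0.08529176421113771
units [-0.182 -0.047  4.558] ytool deg 7.713959545053763
```

View pics/side2.png

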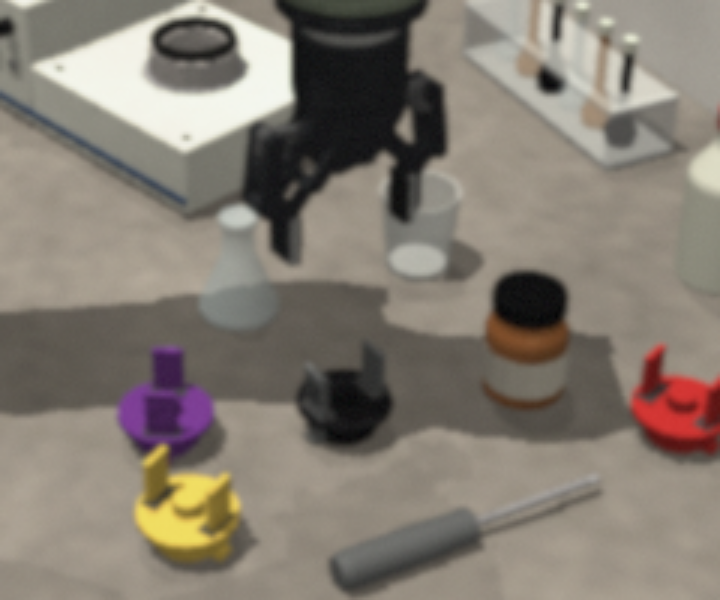

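Run:
```python
from h import *
S=viewer.camera_info("side");C=viewer.camera_info("scene");W=viewer.camera_info("wrist")
c=np.array([.4603,-.2662]);a=np.radians(7.6);u=np.array([np.cos(a),np.sin(a)])
def draw(f,cam):
    for z,r in((.026,.034),):
        for t in np.linspace(0,6.28,60):
            p=proj(cam,[c[0]+r*np.cos(t),c[1]+r*np.sin(t),z]); cv2.circle(f,tuple(int(round(8*q)) for q in p),2,(0,255,0),-1,shift=3)
    for s in(-1,1):
        p=proj(cam,[*(c+s*.0245*u),.06]); cv2.circle(f,tuple(int(round(q)) for q in p),1,(0,0,255),-1)
f=viewer.grab_frame("side")[:,:,::-1].copy();draw(f,S);a1=cv2.resize(f[285:385,305:405],None,fx=4,fy=4,interpolation=cv2.INTER_NEAREST)
f=cv2.imread("pics/s1.png");draw(f,C);a2=cv2.resize(f[145:245,210:310],None,fx=4,fy=4,interpolation=cv2.INTER_NEAREST)
cv2.imwrite("pics/ov.png",np.hstack([a1,a2]))
f=viewer.grab_frame("wrist")[:,:,::-1].copy();draw(f,W);cv2.imwrite("pics/ovw.png",f)
```

```text
(no output)
```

View pics/ov.png

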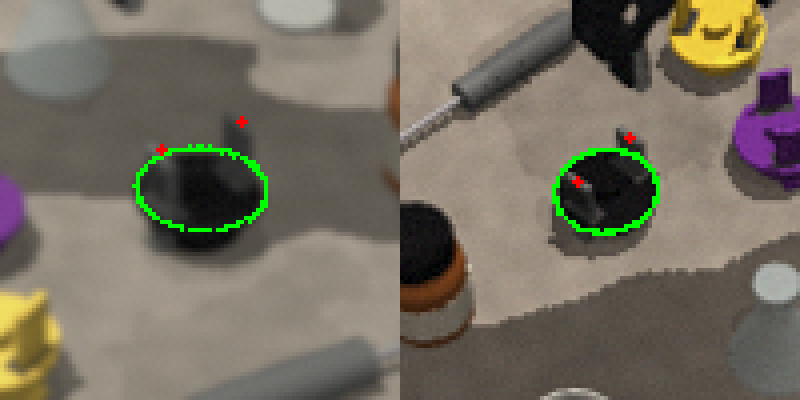

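View pics/ovw.png

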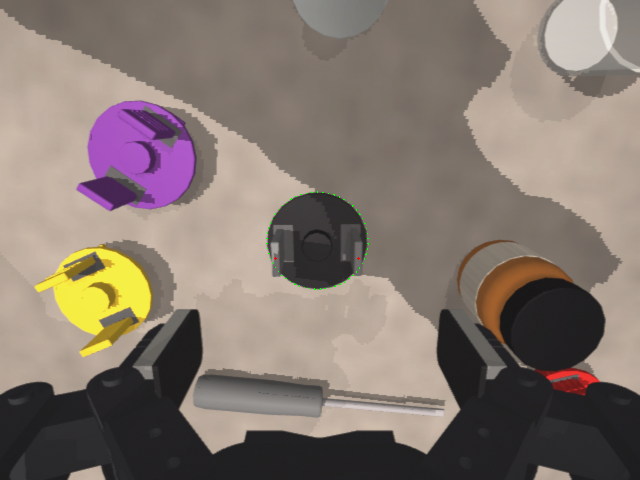

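Request:
move_arm(
  plan=[
    [-0.18,-0.04,0.8,0,0,0],
    [0,0,1,0,0,0],
    [0,0,1,0,0,0],
    [0,0,0.8,0,0,0],
    [0,0,0.5,0,0,0],
  ],
)

```text
clock: 2.4
position: [0.4596, -0.2666, 0.038]
tool_rot: [-3.141, -0.0, 1.706]
force: [0.5, 0.2, -0.1]
grip_width: 0.0852
```

Request:
move_arm(
  plan=[
    [0,0,0.3,0,0,0],
    [0,0,0,0,0,0],
    [0,0,0,0,0,0],
  ],
)

```text
clock: 2.7
position: [0.46, -0.2673, 0.032]
tool_rot: [3.141, 0.001, 1.706]
force: [0.1, 0.5, 0.4]
grip_width: 0.0851
```

```bash
python3 d.py .4603 -.2662 .028
python3 - <<'E'
from h import *
f=viewer.grab_frame("wrist"); cv2.imwrite("pics/w3.png",f[:,:,::-1])
E
```

```text
2.7 [ 0.46   -0.2673  0.032 ] [3.1409e+00 5.0000e-04 1.7057e+00] F [0.14 0.55 0.36] w 0.08510336355926469
units [0.041 0.018 0.16 ] ytool deg 7.7302421309758085
```

View pics/w3.png

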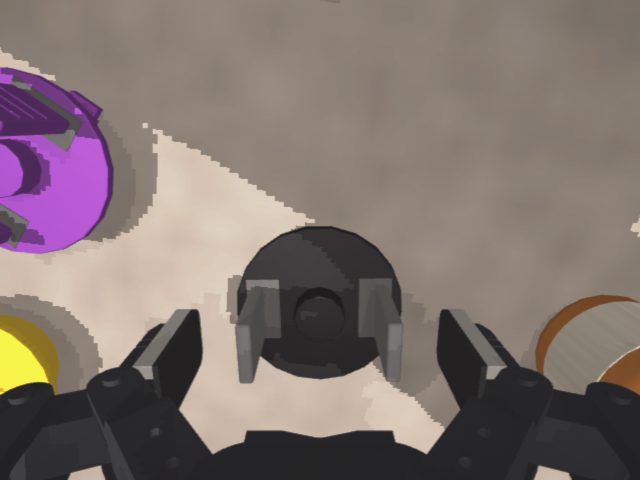

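Request:
move_arm(
  plan=[
    [0.04,0,0.16,0,0,0],
    [0,0,0,0,0,0],
  ],
)

```text
clock: 2.95
position: [0.4595, -0.266, 0.0273]
tool_rot: [3.141, 0.0, 1.706]
force: [0.5, -0.2, -0.3]
grip_width: 0.0849
```

Request:
move_arm(
  plan=[
    [0,0,0,0,0,0],
    [0,0,0,0,0,0],
    [0,0,0,0,0,0],
    [0,0,0,0,0,0],
    [0,0,0,0,0,0],
  ],
  claw=1,
  force=30,
)

```text
clock: 3.45
position: [0.4597, -0.2663, 0.028]
tool_rot: [3.141, 0.0, 1.706]
force: [-3.3, 2.2, 15.9]
grip_width: 0.0399
```

Request:
move_arm(
  plan=[
    [0,0,0,0,0,0],
    [0,0,0,0,0,0],
    [0,0,0,0,0,0],
  ],
)

```text
clock: 3.75
position: [0.4597, -0.2663, 0.028]
tool_rot: [3.141, 0.0, 1.706]
force: [-3.2, 2.1, 16.4]
grip_width: 0.0401
```

```bash
python3 d.py .4603 -.2662 .028
python3 - <<'E'
from h import *
f=viewer.grab_frame("wrist"); cv2.imwrite("pics/w4.png",f[:,:,::-1])
E
```

```text
3.75 [ 0.4597 -0.2663  0.028 ] [3.1411e+00 5.0000e-04 1.7058e+00] F [-3.18  2.11 16.39] w 0.04006238018800237
units [0.002 0.026 0.   ] ytool deg 7.735106816152161
```

View pics/w4.png

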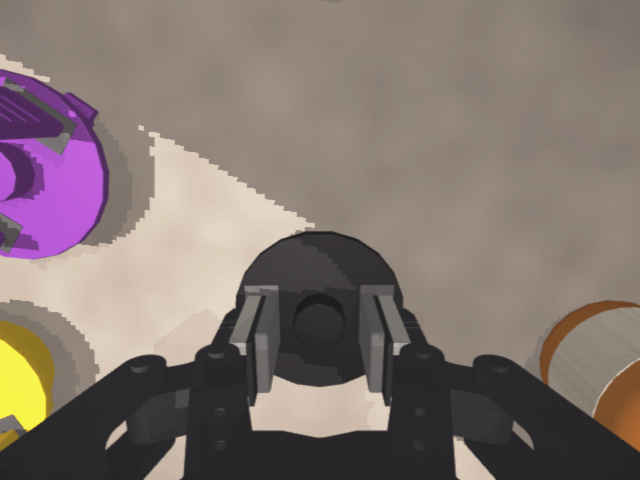

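Request:
move_arm(
  plan=[
    [0,0,-0.3,0,0,0],
    [0,0,-0.6,0,0,0],
    [0,0,-0.9,0,0,0],
    [0,0,-0.6,0,0,0],
    [0,0,0,0,0,0],
  ],
)

```text
clock: 4.3
position: [0.4603, -0.2666, 0.0892]
tool_rot: [3.139, 0.002, 1.706]
force: [-0.7, -0.5, -1.5]
grip_width: 0.0396
```

```bash
python3 d.py .53 .06 .2
python3 - <<'E'
from h import *
f=viewer.grab_frame("wrist"); cv2.imwrite("pics/w5.png",f[:,:,::-1])
f=viewer.grab_frame("side"); cv2.imwrite("pics/side5.png",cv2.resize(f[200:400,240:480,::-1],None,fx=3,fy=3))
E
```

```text
4.3 [ 0.4603 -0.2666  0.0892] [3.1392e+00 1.6000e-03 1.7056e+00] F [-0.72 -0.49 -1.47] w 0.0396149608269916
units [12.565  4.53  -4.441] ytool deg 7.723948378091612
```

View pics/w5.png

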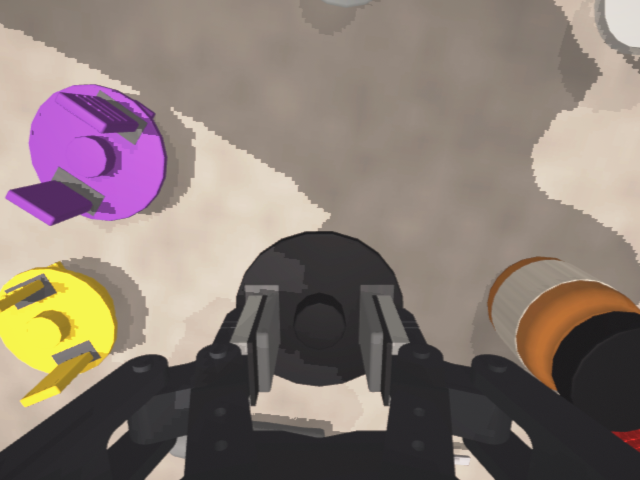

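View pics/side5.png

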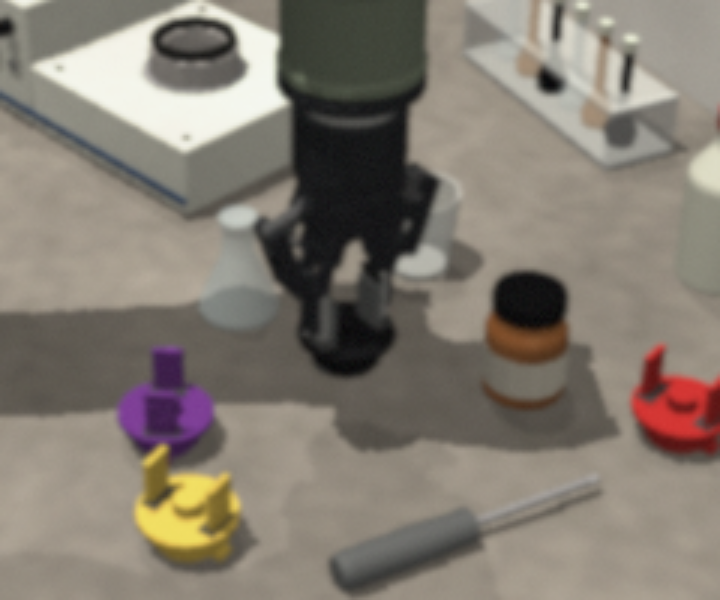

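Request:
move_arm(
  plan=[
    [0,0,-0.9,0,0,0],
    [0,0,-1,0,0,0],
    [0,0,-1,0,0,0],
    [0,0,-1,0,0,0],
    [0.4,0.1,-0.6,0,0,0],
  ],
)

```text
clock: 4.9
position: [0.4604, -0.2569, 0.2006]
tool_rot: [3.142, 0.001, 1.704]
force: [-0.3, 1.2, -1.2]
grip_width: 0.0393
```

Request:
move_arm(
  plan=[
    [0.8,0.3,0,0,0,0],
    [0.9,0.33,0,0,0,0],
    [0.9,0.33,0,0,0,0],
    [0.9,0.33,0,0,0,0],
    [0.9,0.33,0,0,0,0],
  ],
)

```text
clock: 5.4
position: [0.4856, -0.1404, 0.1988]
tool_rot: [-3.14, -0.001, 1.706]
force: [0.7, -0.1, -1.7]
grip_width: 0.0388
```

Request:
move_arm(
  plan=[
    [0.9,0.33,0,0,0,0],
    [0.9,0.33,0,0,0,0],
    [0.9,0.33,0,0,0,0],
    [0.9,0.33,0,0,0,0],
    [0.9,0.33,0,0,0,0],
  ],
)

```text
clock: 5.9
position: [0.5114, -0.0234, 0.1988]
tool_rot: [-3.14, -0.0, 1.706]
force: [0.2, 0.1, -0.5]
grip_width: 0.0396
```

Request:
move_arm(
  plan=[
    [0.9,0.33,0,0,0,0],
    [0.9,0.33,0,0,0,0],
    [0.8,0.3,0,0,0,0],
    [0.4,0.2,0,0,0,0],
    [0,0,0,0,0,0],
  ],
)

```text
clock: 6.4
position: [0.5303, 0.0549, 0.1991]
tool_rot: [-3.141, -0.0, 1.708]
force: [0.2, -0.2, -0.1]
grip_width: 0.0394
```

Request:
move_arm(
  plan=[
    [0,0,0,0,0,0],
    [0,0,0,0,0,0],
    [0,0,0,0,0,0],
  ],
)

```text
clock: 6.7
position: [0.5302, 0.0528, 0.1998]
tool_rot: [-3.141, 0.0, 1.705]
force: [0.6, -0.1, -0.2]
grip_width: 0.0395
```

```bash
python3 d.py .529 .15 .2
python3 - <<'E'
from h import *
W=viewer.camera_info("wrist"); np.savez("w6.npz",**W)
f=viewer.grab_frame("wrist"); cv2.imwrite("pics/w6.png",f[:,:,::-1])
E
```

```text
6.7 [0.5302 0.0528 0.1998] [-3.1415e+00  3.0000e-04  1.7046e+00] F [ 0.59 -0.1  -0.16] w 0.039480668536134314
units [ 3.859  0.472 -0.01 ] ytool deg 7.664991629003982
```

View pics/w6.png

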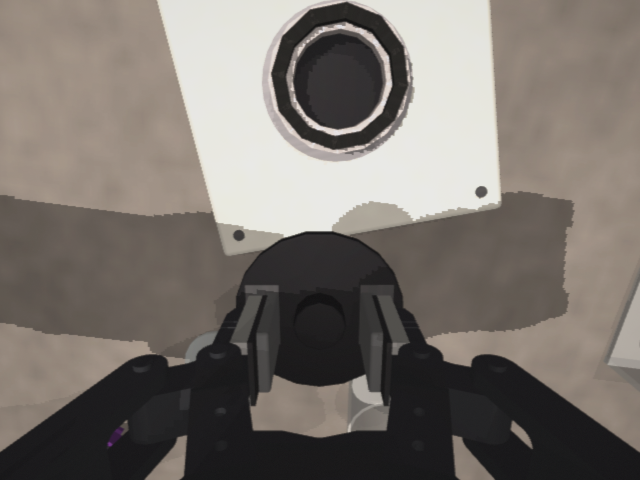

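Run:
```python
from h import *
from scipy.optimize import least_squares
W=dict(np.load("w6.npz"));C=viewer.camera_info("scene")
def outer(fn,x0,x1,y0,y1,th):
    f=cv2.imread(fn).max(2); m=np.zeros_like(f); m[y0:y1,x0:x1]=(f[y0:y1,x0:x1]<th)
    m=cv2.morphologyEx(m,cv2.MORPH_OPEN,np.ones((3,3),np.uint8))
    cs,_=cv2.findContours(m,cv2.RETR_EXTERNAL,cv2.CHAIN_APPROX_NONE); c=max(cs,key=cv2.contourArea)
    return cv2.convexHull(c)[:,0].astype(float),m
def fit(cam,c,z):
    h=np.array([onz(cam,u,v,z)[:2] for u,v in c])
    r=least_squares(lambda p:np.hypot(*(h-p[:2]).T)-p[2],[.53,.15,.037],loss="soft_l1",f_scale=.001); return r.x,np.abs(r.fun).max()
a,m=outer("pics/w6.png",255,425,0,165,70); cv2.imwrite("pics/m.png",m*255)
b,_=outer("pics/s1.png",330,385,280,332,60)
print(a.min(0),a.max(0))
for z in np.arange(.098,.122,.004):
    print(z.round(3),*[np.r_[fit(*q,z)].__repr__() if 0 else (fit(*q,z)[0].round(4),round(fit(*q,z)[1],4)) for q in((W,a),(C,b))])
f=cv2.imread("pics/w6.png");g=np.hstack([f[0:170,250:430]]);cv2.imwrite("pics/w6c.png",cv2.resize(g,None,fx=3,fy=3,interpolation=cv2.INTER_NEAREST))
```

```text
[272.   3.] [406. 148.]
0.098 (array([0.5289, 0.1496, 0.0382]), np.float64(0.0009)) (array([0.5275, 0.149 , 0.0375]), np.float64(0.0011))
0.102 (array([0.5287, 0.1492, 0.0375]), np.float64(0.0009)) (array([0.529 , 0.1501, 0.0374]), np.float64(0.0011))
0.106 (array([0.5286, 0.1487, 0.0369]), np.float64(0.0009)) (array([0.5305, 0.1511, 0.0372]), np.float64(0.0011))
0.11 (array([0.5285, 0.1483, 0.0363]), np.float64(0.0009)) (array([0.5321, 0.1522, 0.0371]), np.float64(0.0011))
0.114 (array([0.5283, 0.1479, 0.0356]), np.float64(0.0008)) (array([0.5336, 0.1533, 0.0369]), np.float64(0.0011))
0.118 (array([0.5282, 0.1475, 0.035 ]), np.float64(0.0008)) (array([0.5351, 0.1544, 0.0368]), np.float64(0.0011))
```

View pics/w6c.png

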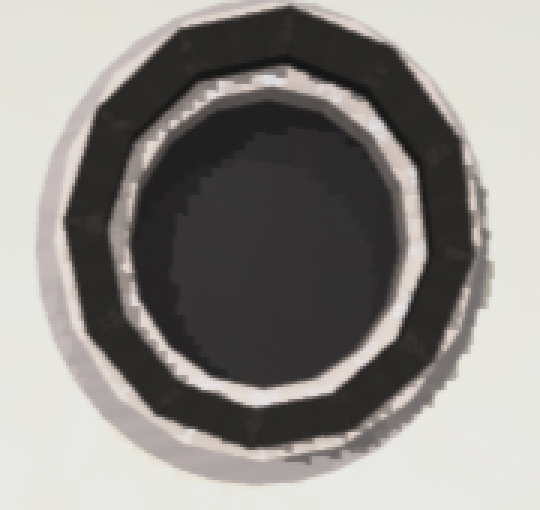

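Run:
```python
from h import *
W=dict(np.load("w6.npz")); f=cv2.imread("pics/w6.png"); p=np.array([.5302,.0528])
for dz,r,col in((-.002,.034,(0,255,0)),(-.007,.034,(0,128,255))):
    P=np.array([proj(W,[p[0]+r*np.cos(t),p[1]+r*np.sin(t),.1998+dz]) for t in np.linspace(0,6.28,120)]); print(dz,P.min(0),P.max(0))
    for q in P: cv2.circle(f,tuple(int(round(8*x)) for x in q),3,col,-1,shift=3)
cv2.imwrite("pics/w6o.png",cv2.resize(f[210:410,210:430],None,fx=3,fy=3))
```

```text
-0.002 [232.79899518 230.1416991 ] [404.803685   386.64058094]
-0.007 [235.33651468 226.80065562] [402.27859443 379.33921428]
```

View pics/w6o.png

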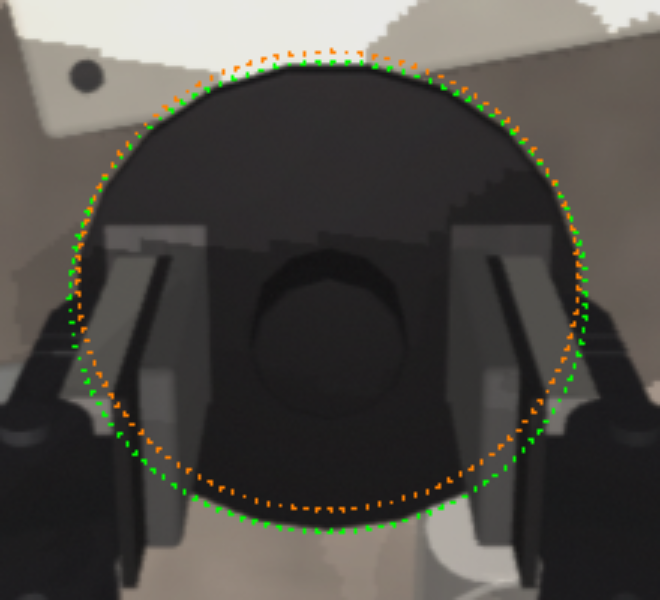

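Request:
move_arm(
  plan=[
    [0.8,0.1,0,0,0,0],
    [0.9,0.1,0,0,0,0],
    [0.9,0.1,0,0,0,0],
    [0.7,0.1,0,0,0,0],
    [0.5,0.05,0,0,0,0],
  ],
)

```text
clock: 7.25
position: [0.5286, 0.1504, 0.1998]
tool_rot: [3.142, -0.0, 1.706]
force: [0.3, -0.3, -1.7]
grip_width: 0.0393
```

Request:
move_arm(
  plan=[
    [0,0,0,0,0,0],
    [0,0,0,0,0,0],
    [0,0,0,0,0,0],
  ],
)

```text
clock: 7.55
position: [0.5288, 0.1483, 0.1998]
tool_rot: [-3.141, 0.0, 1.705]
force: [-0.2, 0.2, -1.4]
grip_width: 0.0389
```

```bash
python3 d.py .5288 .1495 .14
```

```text
7.55 [0.5288 0.1483 0.1998] [-3.1415e+00  5.0000e-04  1.7045e+00] F [-0.23  0.23 -1.44] w 0.03894269726322082
units [0.049 0.009 2.392] ytool deg 7.662854694748691
```

Down to about z = 0.14 (cap underside ~0.112, above the seal), then look.

Request:
move_arm(
  plan=[
    [0.05,0,0.5,0,0,0],
    [0,0,0.8,0,0,0],
    [0,0,0.7,0,0,0],
    [0,0,0.4,0,0,0],
    [0,0,0,0,0,0],
  ],
)

```text
clock: 8.05
position: [0.5278, 0.1503, 0.1383]
tool_rot: [-3.139, 0.0, 1.706]
force: [0.6, -0.4, -0.2]
grip_width: 0.039
```

Request:
move_arm(
  plan=[
    [0,0,0,0,0,0],
    [0,0,0,0,0,0],
  ],
)

```text
clock: 8.25
position: [0.5289, 0.1508, 0.1405]
tool_rot: [3.141, -0.0, 1.706]
force: [-0.8, -0.0, -0.6]
grip_width: 0.0393
```

```bash
python3 d.py .5288 .1495 .125
python3 - <<'E'
from h import *
f=viewer.grab_frame("scene")[:,:,::-1]; a=cv2.resize(f[240:340,300:400],None,fx=4,fy=4,interpolation=cv2.INTER_CUBIC)
f=viewer.grab_frame("side")[:,:,::-1]; b=cv2.resize(f[150:250,255:355],None,fx=4,fy=4,interpolation=cv2.INTER_CUBIC)
cv2.imwrite("pics/v7.png",np.hstack([a,b]))
E
```

```text
8.25 [0.5289 0.1508 0.1405] [ 3.1406e+00 -2.0000e-04  1.7057e+00] F [-0.82 -0.02 -0.65] w 0.039287610749661986
units [-0.051 -0.01   0.619] ytool deg 7.7292238609414365
```

View pics/v7.png

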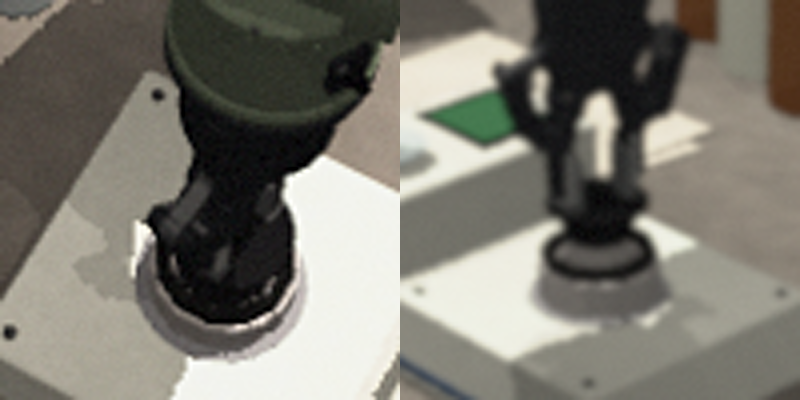

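Request:
move_arm(
  plan=[
    [-0.03,0,0.15,0,0,0],
    [0,0,0.15,0,0,0],
    [0,0,0.15,0,0,0],
    [0,0,0.1,0,0,0],
    [0,0,0,0,0,0],
  ],
)

```text
clock: 8.85
position: [0.5283, 0.1499, 0.1256]
tool_rot: [-3.141, 0.0, 1.706]
force: [0.1, -0.4, 0.1]
grip_width: 0.0391
```

Request:
move_arm(
  plan=[
    [0,0,0,0,0,0],
    [0,0,0,0,0,0],
  ],
)

```text
clock: 9.05
position: [0.5286, 0.15, 0.1262]
tool_rot: [3.141, -0.0, 1.706]
force: [-0.1, -0.3, -0.8]
grip_width: 0.0393
```

```bash
python3 d.py .5288 .1495 .12; python3 -c "
from h import *
print(bot.observe()['moment'])"
```

```text
9.05 [0.5286 0.15   0.1262] [ 3.1414 -0.      1.7059] F [-0.14 -0.28 -0.82] w 0.03930747588168821
units [-0.021  0.003  0.246] ytool deg 7.739630614647263
[ 0.03361381  0.01339739 -0.0283475 ]
```

Request:
move_arm(
  plan=[
    [0,0,0.08,0,0,0],
    [0,0,0.08,0,0,0],
    [0,0,0,0,0,0],
    [0,0,0,0,0,0],
  ],
)

```text
clock: 9.45
position: [0.5286, 0.15, 0.122]
tool_rot: [-3.141, -0.0, 1.706]
force: [0.3, 0.4, -1.4]
grip_width: 0.0394
```

Request:
move_arm(
  plan=[
    [0,0,0.08,0,0,0],
    [0,0,0.08,0,0,0],
    [0,0,0,0,0,0],
    [0,0,0,0,0,0],
  ],
)

```text
clock: 9.85
position: [0.5285, 0.15, 0.118]
tool_rot: [-3.141, 0.0, 1.706]
force: [1.0, -0.3, -0.6]
grip_width: 0.0393
```

Request:
move_arm(
  plan=[
    [0,0,0.08,0,0,0],
    [0,0,0,0,0,0],
    [0,0,0,0,0,0],
  ],
)

```text
clock: 10.15
position: [0.5286, 0.15, 0.116]
tool_rot: [-3.142, -0.0, 1.706]
force: [0.7, -0.1, -1.7]
grip_width: 0.0393
```

Request:
move_arm(
  plan=[
    [0,0,0.08,0,0,0],
    [0,0,0,0,0,0],
    [0,0,0,0,0,0],
  ],
)

```text
clock: 10.45
position: [0.5285, 0.15, 0.114]
tool_rot: [-3.141, -0.0, 1.706]
force: [-0.2, 0.8, 0.1]
grip_width: 0.0397
```

Request:
move_arm(
  plan=[
    [0,0,0.06,0,0,0],
    [0,0,0,0,0,0],
    [0,0,0,0,0,0],
  ],
)

```text
clock: 10.75
position: [0.5286, 0.15, 0.1125]
tool_rot: [-3.142, 0.0, 1.706]
force: [-0.1, 0.4, -0.3]
grip_width: 0.0394
```

Request:
move_arm(
  plan=[
    [0,0,0.06,0,0,0],
    [0,0,0,0,0,0],
    [0,0,0,0,0,0],
  ],
)

```text
clock: 11.05
position: [0.5287, 0.15, 0.1111]
tool_rot: [3.141, -0.0, 1.706]
force: [-0.3, -0.8, 1.4]
grip_width: 0.0394
```

Request:
move_arm(
  plan=[
    [0,0,0.04,0,0,0],
    [0,0,0,0,0,0],
    [0,0,0,0,0,0],
  ],
)

```text
clock: 11.35
position: [0.5287, 0.15, 0.1101]
tool_rot: [3.141, -0.0, 1.706]
force: [1.3, -0.2, 3.0]
grip_width: 0.0391
```

Request:
move_arm(
  plan=[
    [0,0,0.04,0,0,0],
    [0,0,0,0,0,0],
    [0,0,0,0,0,0],
  ],
)

```text
clock: 11.65
position: [0.5287, 0.15, 0.1091]
tool_rot: [3.141, -0.0, 1.706]
force: [0.1, 0.0, 2.5]
grip_width: 0.0394
```

Request:
move_arm(
  plan=[
    [0,0,0.04,0,0,0],
    [0,0,0,0,0,0],
    [0,0,0,0,0,0],
  ],
)

```text
clock: 11.95
position: [0.5287, 0.15, 0.1081]
tool_rot: [3.141, -0.0, 1.706]
force: [1.2, -0.1, 3.5]
grip_width: 0.0394
```

Request:
move_arm(
  plan=[
    [0,0,0.04,0,0,0],
    [0,0,0,0,0,0],
    [0,0,0,0,0,0],
  ],
)

```text
clock: 12.25
position: [0.5286, 0.15, 0.1071]
tool_rot: [3.141, -0.0, 1.706]
force: [1.7, 0.9, 5.1]
grip_width: 0.0398
```

Request:
move_arm(
  plan=[
    [0,0,0.03,0,0,0],
    [0,0,0,0,0,0],
    [0,0,0,0,0,0],
  ],
)

```text
clock: 12.55
position: [0.5286, 0.15, 0.1063]
tool_rot: [3.141, -0.0, 1.706]
force: [1.1, -0.4, 5.6]
grip_width: 0.0396
```

```bash
python3 d.py .5288 .1495 .12
python3 - <<'E'
from h import *
F=[]
for i in range(6):
    f=viewer.grab_frame("wrist"); F.append(bot.observe()["force"][2])
print(np.round(F,2),np.mean(F))
cv2.imwrite("pics/w8.png",f[:,:,::-1])
E
```

```text
12.55 [0.5286 0.15   0.1063] [ 3.1415 -0.      1.7059] F [ 1.09 -0.39  5.58] w 0.03964511854622885
units [-0.02   0.004 -0.546] ytool deg 7.738376031419843
[4.65 4.62 5.23 5.58 5.8  4.88] 5.128815470608249
```

View pics/w8.png

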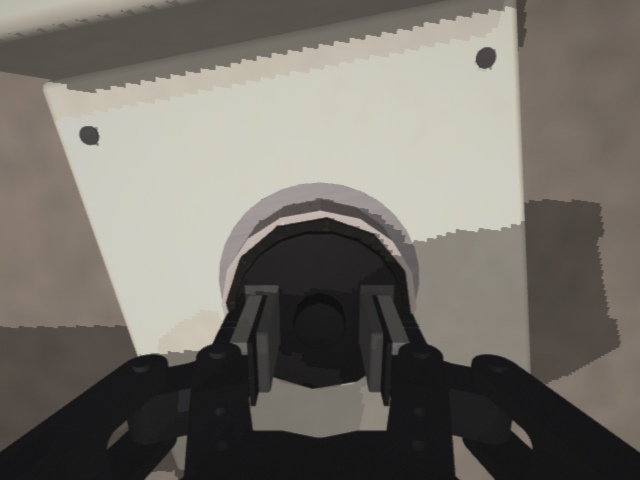

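Request:
move_arm(
  plan=[
    [0,0,0.03,0,0,0],
    [0,0,0,0,0,0],
    [0,0,0,0,0,0],
  ],
)

```text
clock: 13.15
position: [0.5286, 0.15, 0.1056]
tool_rot: [3.141, -0.0, 1.706]
force: [0.6, -0.7, 6.0]
grip_width: 0.0395
```

```bash
cat > ff.py <<'E'
from h import *
F=[]
for i in range(6):
    viewer.grab_frame("wrist"); s=bot.observe();F.append(np.r_[s["force"],s["position"][2]])
F=np.array(F);print(s["clock"],F.mean(0).round(4),s["grip_width"])
E
python3 ff.py
```

```text
13.45 [1.3537 0.481  5.5714 0.1056] 0.03927883913811852
```

Request:
move_arm(
  plan=[
    [0,0,0.02,0,0,0],
    [0,0,0,0,0,0],
    [0,0,0,0,0,0],
  ],
)

```text
clock: 13.75
position: [0.5286, 0.15, 0.1051]
tool_rot: [3.141, -0.0, 1.706]
force: [1.7, 0.7, 6.8]
grip_width: 0.0397
```

```bash
python3 ff.py
```

```text
14.05 [1.1898 0.3267 6.0646 0.1052] 0.03919501801469322
```

Request:
move_arm(
  plan=[
    [0,0,0.01,0,0,0],
    [0,0,0,0,0,0],
  ],
  claw=0.02,
)

```text
clock: 14.25
position: [0.5285, 0.15, 0.1048]
tool_rot: [-3.141, 0.0, 1.706]
force: [0.2, 0.1, 5.6]
grip_width: 0.0419
```

Request:
move_arm(
  plan=[
    [0,0,0.015,0,0,0],
    [0,0,0,0,0,0],
  ],
  claw=-0.03,
)

```text
clock: 14.45
position: [0.5284, 0.1499, 0.1044]
tool_rot: [-3.141, 0.0, 1.706]
force: [-0.4, 0.4, 6.1]
grip_width: 0.0441
```

Request:
move_arm(
  plan=[
    [0,0,0.015,0,0,0],
    [0,0,0,0,0,0],
  ],
  claw=-0.08,
)

```text
clock: 14.65
position: [0.5284, 0.15, 0.104]
tool_rot: [-3.141, 0.0, 1.706]
force: [0.7, -0.2, 6.3]
grip_width: 0.0462
```

Request:
move_arm(
  plan=[
    [0,0,0.015,0,0,0],
    [0,0,0,0,0,0],
  ],
  claw=-0.13,
)

```text
clock: 14.85
position: [0.5285, 0.15, 0.1037]
tool_rot: [-3.141, 0.0, 1.706]
force: [-0.2, -0.3, 5.5]
grip_width: 0.0481
```

Request:
move_arm(
  plan=[
    [0,0,0.015,0,0,0],
    [0,0,0,0,0,0],
  ],
  claw=-0.18,
)

```text
clock: 15.05
position: [0.5285, 0.15, 0.1033]
tool_rot: [-3.141, 0.0, 1.706]
force: [0.3, 0.1, 6.4]
grip_width: 0.0499
```

```bash
python3 ff.py
python3 - <<'E'
from h import *
f=viewer.grab_frame("wrist"); cv2.imwrite("pics/w9.png",f[:,:,::-1])
E
```

```text
15.35 [-0.1273  0.132   6.051   0.1033] 0.05052943528063996
```

View pics/w9.png

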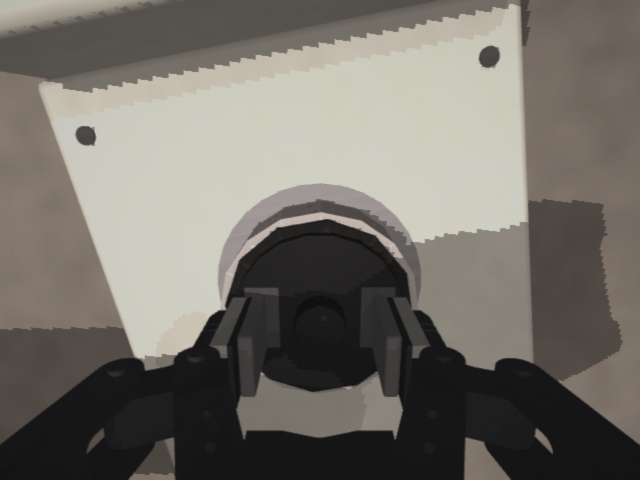

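Force stays at about 6 N and the tabs are following the pads outward, so the hooks are moving under the lip. I'll open the rest of the way.

Request:
move_arm(
  plan=[
    [0,0,0.01,0,0,0],
    [0,0,0,0,0,0],
  ],
  claw=-0.24,
)

```text
clock: 15.6
position: [0.5285, 0.15, 0.1031]
tool_rot: [-3.141, 0.0, 1.706]
force: [0.3, 0.1, 5.6]
grip_width: 0.053
```

Request:
move_arm(
  plan=[
    [0,0,0,0,0,0],
    [0,0,0,0,0,0],
    [0,0,0,0,0,0],
    [0,0,0,0,0,0],
  ],
  claw=-0.8,
)

```text
clock: 16.0
position: [0.5284, 0.1499, 0.1029]
tool_rot: [-3.141, 0.0, 1.706]
force: [0.5, -0.6, 0.2]
grip_width: 0.077
```

```bash
python3 ff.py
python3 - <<'E'
from h import *
f=viewer.grab_frame("wrist"); cv2.imwrite("pics/w10.png",f[:,:,::-1])
E
```

```text
16.3 [-0.0279 -0.4469  0.0453  0.103 ] 0.07654291819186906
```

View pics/w10.png

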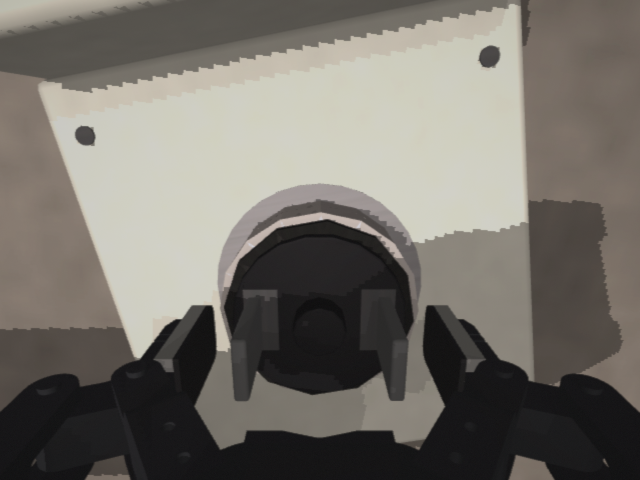

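Request:
move_arm(
  plan=[
    [0,0,0,0,0,0],
    [0,0,-0.3,0,0,0],
    [0,0,-0.6,0,0,0],
    [0,0,-0.9,0,0,0],
    [0,0,-0.9,0,0,0],
  ],
  claw=-1,
)

```text
clock: 16.85
position: [0.5284, 0.15, 0.1717]
tool_rot: [-3.141, -0.0, 1.706]
force: [-0.9, 0.6, 0.0]
grip_width: 0.0854
```

Request:
move_arm(
  plan=[
    [0,0,-0.8,0,0,0],
    [-0.8,0,-0.5,0,0,0],
    [-0.8,0,0,0,0,0],
    [-0.8,0,0,0,0,0],
    [-0.8,0,0,0,0,0],
  ],
)

```text
clock: 17.35
position: [0.5394, 0.0699, 0.2038]
tool_rot: [3.141, -0.0, 1.706]
force: [0.9, -0.3, -0.6]
grip_width: 0.0857
```

Request:
move_arm(
  plan=[
    [0,0,0,0,0,0],
    [0,0,0,0,0,0],
    [0,0,0,0,0,0],
  ],
)

```text
clock: 17.65
position: [0.5393, 0.0715, 0.2033]
tool_rot: [3.141, -0.0, 1.707]
force: [-1.1, 0.4, 0.2]
grip_width: 0.0853
```

```bash
python3 d.py .5288 .1495 .12
python3 - <<'E'
from h import *
W=viewer.camera_info("wrist"); np.savez("w11.npz",**W)
f=viewer.grab_frame("wrist"); cv2.imwrite("pics/w11.png",f[:,:,::-1])
f=viewer.grab_frame("scene")[:,:,::-1]; cv2.imwrite("pics/s11.png",f); a=cv2.resize(f[240:340,300:400],None,fx=4,fy=4,interpolation=cv2.INTER_CUBIC)
f=viewer.grab_frame("side")[:,:,::-1];cv2.imwrite("pics/side11.png",f); b=cv2.resize(f[150:250,255:355],None,fx=4,fy=4,interpolation=cv2.INTER_CUBIC)
cv2.imwrite("pics/v11.png",np.hstack([a,b]))
E
```

```text
17.65 [0.5393 0.0715 0.2033] [ 3.1414e+00 -4.0000e-04  1.7066e+00] F [-1.1   0.39  0.22] w 0.08533974185700748
units [3.147 0.006 3.333] ytool deg 7.783222567901201
```

View pics/w11.png

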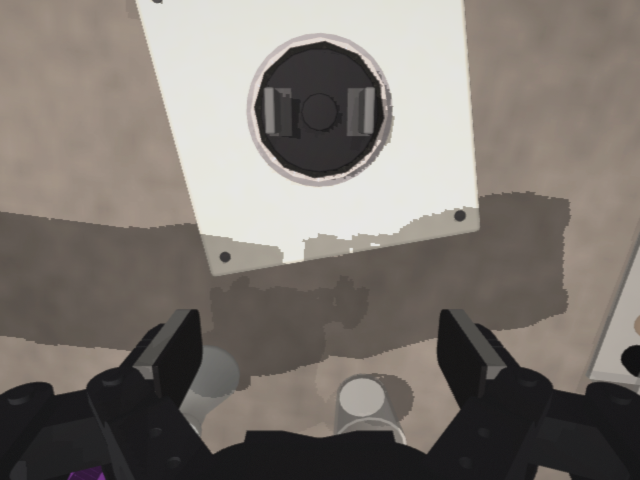

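View pics/v11.png

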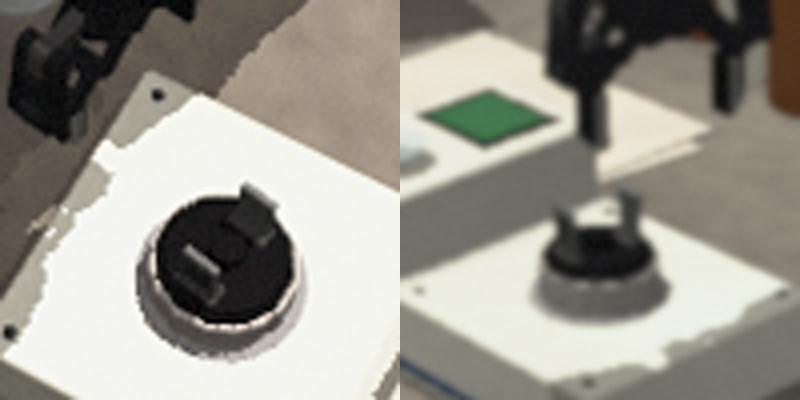

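View pics/side11.png

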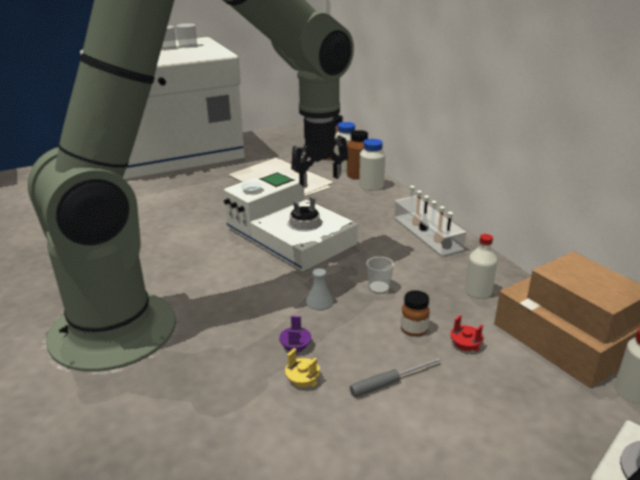

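Run:
```python
from h import *
f=cv2.imread("pics/w11.png"); cv2.imwrite("pics/w11c.png",cv2.resize(f[35:185,245:395],None,fx=4,fy=4,interpolation=cv2.INTER_NEAREST))
f=cv2.imread("pics/s11.png"); cv2.imwrite("pics/s11c.png",cv2.resize(f[280:340,330:390],None,fx=10,fy=10,interpolation=cv2.INTER_NEAREST))
```

```text
(no output)
```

View pics/w11c.png

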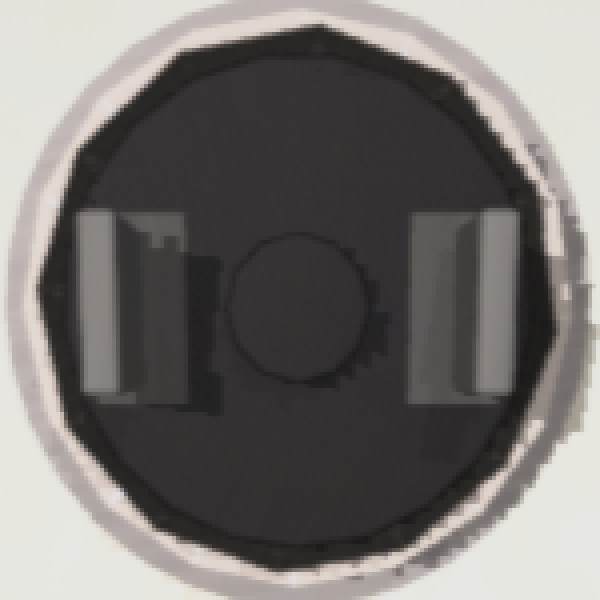

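View pics/s11c.png

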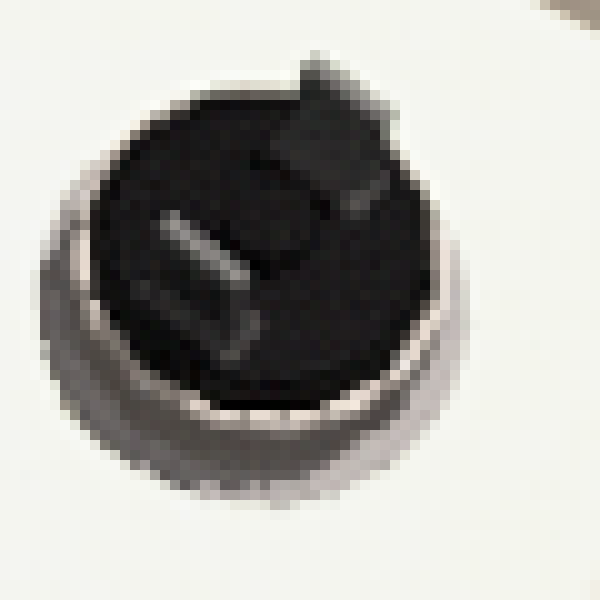

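Run:
```python
from h import *
W=dict(np.load("w11.npz"));C=viewer.camera_info("scene")
g=lambda P,z:np.array([onz(W,245+u/4,35+v/4,z) for u,v in P])
for z in(.136,.1395,.143):
    L=g([(78,211),(82,392)],z);R=g([(519,211),(514,392)],z)
    print(z,"outer spacing",np.linalg.norm(L-R,axis=1).round(4),"centre",((L+R).mean(0)/2).round(4),"width",np.linalg.norm(L[0]-L[1]).round(4))
# stereo on tab top mids: wrist left/right tops vs scene
def tri(a,b):
    (o1,d1),(o2,d2)=a,b; A=np.c_[d1,-d2]; k=np.linalg.lstsq(A,o2-o1,rcond=None)[0]; p,q=o1+k[0]*d1,o2+k[1]*d2; return (p+q)/2,np.linalg.norm(p-q)
wl=(245+98/4,35+300/4);wr=(245+497/4,35+300/4)
s1=(330+20.5,280+24.5);s2=(330+35,280+8.3)
for a in(wl,wr):
    for b in(s1,s2): print(tri(ray(W,*a),ray(C,*b)))
```

```text
0.136 outer spacing [0.054  0.0545] centre [0.529  0.1489 0.136 ] width 0.0214
0.1395 outer spacing [0.0531 0.0536] centre [0.5291 0.1488 0.1395] width 0.021
0.143 outer spacing [0.0522 0.0527] centre [0.5291 0.1487 0.143 ] width 0.0207
(array([0.50483417, 0.13728691, 0.04547077]), np.float64(0.029865165384166788))
(array([0.50393126, 0.14674147, 0.1402351 ]), np.float64(0.0026522707536407062))
(array([0.55243792, 0.15315999, 0.14050346]), np.float64(0.0018547121419271923))
(array([0.53902092, 0.15844409, 0.21236013]), np.float64(0.02193550529145882))
```

```bash
python3 -c "
from workcell import workorder,bot
print(bot.observe()['clock']);print(workorder.job_done())"
```

```text
17.8
the job is handed in; nothing more can be done
None
```

The black dust cap is clipped into the collar, and I handed the job in at about 17.8 s of the 56 s allowed. The hand-in reports no verdict.

**What I did:** I pinched the two tabs and lifted the cap over the glassware, then centred it over the port and lowered it in small steps. The flange touched the seal at about 0.1045 m, which puts the rim roughly 26–27 mm above the deck. I pushed to about 7 N net, roughly 5.6 mm of seal travel, then let the tabs out gradually while following down. After that I backed the arm away.

**Last checks before hand-in:**
- **Tabs:** the outer faces measured 53–54 mm apart, so both have sprung out. With the tabs free, the hooks are too wide for the lip hole, so they should be below the lip; I could not see them directly.
- **Height and level:** the tab tops came out at 0.1402 m and 0.1405 m, so the cap is level. The pinch point is about 58 mm above the deck.
- **Centring:** the cap is within about 1 mm of the measured well axis.
- **Contact:** the largest force I read while pressing on the unit was about 7 N, and the gripper was clear of everything at hand-in.
- **Bystanders:** by eye in the last side picture, the jar, cup, flask, dish and screwdriver look unmoved; I did not measure them.

**Disagreements:** a first rough eye reading of the cap and collar from the blurred side camera was about 10–15 mm off. Redrawing the wrist-camera cap position onto the scene and side pictures settled it for the cap. For the collar I relied on the wrist and scene cameras, which agreed within about 1 mm at the touched height. The tab tops measured about 1 mm above the expected 0.1395 m, which is within the measuring error.

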